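Set out the board for a weighing check

ROBOT

A 6-joint arm with a two-finger parallel gripper is mounted at the origin on the work surface; the furniture and walls round the work are solid. World frame = base frame: x ahead of the robot, y to its left, z up, the work surface at z = 0. Lengths are in m, angles in rad, forces in N, time in s.
With the tool pointing down it reaches from about 0.425 to 0.95 m from the base axis. Payload 3.5 kg.
Tool frame: the origin (TCP) lies on the centre line of the jaws, within the pads' length; the fingertips stand 14 mm ahead of it and the grasp point (between the pads) lies 5 mm behind it (ctrl.tip_reach is the distance from the TCP to the fingertips, in m); z points along the fingers, y is the line along which they close (so a half turn about z gives the same grasp; the last joint's range is limited). The gripper opens to 85 mm and grips with 20 to 120 N. Pads are 22 mm wide; open, the fingers measure 114 mm over their backs; the gripper's body (76 mm by 85 mm) begins 54 mm behind the grasp point. The pads swing forward as they close: fully open they stand 13 mm farther back than shut.
Start: joints at [-1.305, 0.286, 1.577, -0, 1.279, -0.15], TCP at [0.273, -0.617, 0.245] pointing down, gripper open.
Joint ranges: [-2.77, 2.77], [-0.9, 2.22], [0.21, 2.48], [-1.53, 4.67], [0.24, 2.81], [-2.84, 2.84]. Speed limits (rad/s): [2.79, 2.79, 3.14, 3.14, 3.14, 3.14].

INTERFACE

Orientations are given as a unit quaternion [x, y, z, w].
In Python, from plant import get_state, imaging, workorder, ctrl gives the robot as it stands. The module is installed in compiled form; this text tells all that it offers.
- The arm moves only by the shell command python3 -m jog 'ROWS' [FORCE]. ROWS is JSON, a list of rows, each a list of 7 numbers: the closure, from 0 (fully open) to 1 (shut), then the shift along the tool's x, y, z in mm, then the turn, a rotation vector about the tool's x, y, z in rad. In form: [[gripper, tx, ty, tz, ax, ay, az], ...]. A call has 1 to 12 rows; each row is the pose to reach, as a shift and turn from the pose commanded when the call began, along the tool's axes at that moment; what a row does not reach only later rows make up. A row lasts 1/10 s, in which the tool goes at most 50 mm and 8.59 degrees, less where a joint would pass 70% of its speed; a pose out of reach is approached as far as the arm can. A call with a gripper value outside its range is refused whole. The fingers move at their own pace and stop on an object; FORCE is the grip in N (left out, the last holds). Time passes only in rows, so rows that repeat a pose let the fingers close. It gives the time, the measured TCP pose, the force, the opening and the grip force at its end, in the units of the state.
- get_state(): the state, without advancing time (a new reading comes with each control period).
- imaging.read_camera(name): name is "scene" or "top" or "wrist"; returns a dict with "image" (384x512x3 uint8, blue, green, red), "fx", "fy", "cx", "cy" (pixels), "R" (3x3) and "t" (3): a world point X has camera coordinates R X + t; the wrist camera has in their place "tool_from_camera" (4x4, takes a point from camera to tool coordinates, whose origin is the TCP and whose axes are the flange's). Camera axes: x right, y down, z forward; pixel columns grow to the right and rows downward; lengths in m; the calibration is good to about 2 mm. A picture is of the moment at which its call begins: read the wrist's pose just before it. There is no depth.
- workorder.sign_off(): hands the job in; it is judged then, once.
The state is a dict: "time": time; "qpos": joint angles; "dq": joint speeds; "joint_efforts": joint torques, N m; "eef_pos": TCP position; "tcp_rot": TCP orientation; "contact_force": force on the tool from outside, world axes, zero at the start; "wrist_torque": the same for the moment, N m; "opening": opening from 0.0 (shut) to 1.0 (fully open); "finger_force": force on a finger pad.
Only numpy, scipy, OpenCV 4.12 (cv2) and the standard library are available. Lean on these libraries where they do the work, as an engineer would, in place of code of your own. Each camera call takes 0.05 s, during which the arm holds its last target. There are 200 camera calls.

TASK

Set out the grey board for the next weighing check: stand the large check weight in the circle directly left of the round steel balance pan and the small check weight on top of the pan, the vial in the circle directly left of the big beaker and the small beaker in the circle directly right of the big beaker (left and right as the robot sees them). Everything stands upright and well centred in its circle, the small weight in the middle of the pan; leave the pan and the big beaker in their circles and do not disturb the two loose spoons beside the board.

Things in the scene. Friction and masses are not known exactly. Their poses are not given: they have to be found in the camera images.
- board: flat grey board fixed to the bench, 146 (x) x 236 (y) x 4 mm, origin at the centre of its underside; its x points away from the robot and y to the robot's left (turned up to 0.14 rad). On its top, 4 mm up, are six marked circles of 64 mm diameter: two rows at x = -35 mm (near) and x = +35 mm (far), each with circles at y = +80 (left), 0 (middle) and -80 mm (right). The balance pan and the big beaker stand in the two middle circles, in either order
- pan: low round steel balance pan: a flat disc 54 mm across on a hub 42 mm across, 12 mm high in all, flat top. Loose, stands in one of the two middle circles. Origin at the centre of its underside, z up
- big_beaker: big glass beaker with spout, 53 mm across and 60 mm along its own y with the spout, 70 mm high. Loose, stands in the other middle circle. Origin at the centre of its underside, z up
- large_weight: large grey metal check weight, a cylinder with narrow knob, 25 mm diameter, 46 mm high, about 0.2 kg. Origin at the centre of its underside, z up
- small_weight: small grey metal check weight of the same form, 20 mm diameter, 37 mm high, about 0.1 kg. Origin at the centre of its underside, z up
- vial: white vial with white screw cap, body 25 mm diameter to 45 mm up, then the cap of 22 mm diameter, 59 mm high. Origin at the centre of its underside, z up
- small_beaker: small glass beaker with spout, 58 mm high: the walls are 40 mm apart along its own x (43 mm over the rim) and it measures 50 mm along its own y, with the spout at -y. The round body's centre lies 2 mm from the origin toward +y. Origin at the middle of its underside, z up; grip it across its x
- spoon_left: loose white spoon, 135 x 33 x 12 mm, lying left of the board. Origin at the centre of its underside, x along it
- spoon_right: loose white spoon, 135 x 33 x 12 mm, lying right of the board. Origin at the centre of its underside, x along it

How it is judged:
At the end, for the whole second after the job is handed in: Large weight left of the pan, vial left of and small beaker right of the big beaker; these, pan and big beaker within 12 mm of their circles' centres in board x and y; small weight on the pan within 12 mm of its middle; all upright within 0.12 rad, at rest (linear speed of each of large_weight, small_weight, vial, small_beaker, pan, big_beaker below 0.02 m/s and angle between each of large_weight, small_weight, vial, small_beaker, pan, big_beaker's own z axis and vertical below 0.12 rad and height (world z) of each of large_weight, vial, small_beaker, pan, big_beaker below 0.009 m and horizontal distance between small_weight and pan below 0.012 m and z of small_weight in the frame of pan between 0.009 and 0.018 m and ((x of pan in the frame of board between -0.047 and -0.023 m and y of pan in the frame of board between -0.012 and 0.012 m and x of big_beaker in the frame of board between 0.023 and 0.047 m and y of big_beaker in the frame of board between -0.012 and 0.012 m and x of large_weight in the frame of board between -0.047 and -0.023 m and y of large_weight in the frame of board between 0.068 and 0.092 m and x of vial in the frame of board between 0.023 and 0.047 m and y of vial in the frame of board between 0.068 and 0.092 m and x of small_beaker in the frame of board between 0.023 and 0.047 m and y of small_beaker in the frame of board between -0.092 and -0.068 m) or (x of pan in the frame of board between 0.023 and 0.047 m and y of pan in the frame of board between -0.012 and 0.012 m and x of big_beaker in the frame of board between -0.047 and -0.023 m and y of big_beaker in the frame of board between -0.012 and 0.012 m and x of large_weight in the frame of board between 0.023 and 0.047 m and y of large_weight in the frame of board between 0.068 and 0.092 m and x of vial in the frame of board between -0.047 and -0.023 m and y of vial in the frame of board between 0.068 and 0.092 m and x of small_beaker in the frame of board between -0.047 and -0.023 m and y of small_beaker in the frame of board between -0.092 and -0.068 m))); the robot touches nothing.
It fails at once if a loose spoon beside the board is moved more than 30 mm (distance of any of spoon_left, spoon_right from where it was at the start of the episode above 0.03 m).
It also fails if it takes over 106 s, if anything falls off the work surface, if the arm or the gripper's body presses on something with over 40 N, if the wrist force passes 120 N, or if a joint passes its speed limit or range.

## Working session

There is one attempt and no reset: what is moved stays moved. The work goes in short steps, Python scripts to look and compute and a shell command to move; the robot and the scene stay as the last step left them, time stands still between calls to the robot, and variables do not carry over. Pictures are saved under pics/ and viewed, at most 14 in all, crops included, and the job is handed in when it is done.

```bash
mkdir -p pics
cat > h.py <<'E'
import numpy as np, cv2
from scipy.spatial.transform import Rotation as Ro
from plant import get_state, imaging, workorder, ctrl
def cam(n):
    s=get_state(); c=imaging.read_camera(n)
    if n=="wrist":
        T=np.eye(4);T[:3,:3]=Ro.from_quat(s["tcp_rot"]).as_matrix();T[:3,3]=s["eef_pos"]
        M=np.linalg.inv(T@np.array(c["tool_from_camera"])); c["R"]=M[:3,:3];c["t"]=M[:3,3]
    c["R"]=np.array(c["R"]);c["t"]=np.array(c["t"]); return c
def ray(c,u,v,z):
    o=-c["R"].T@c["t"]; d=c["R"].T@np.array([(u-c["cx"])/c["fx"],(v-c["cy"])/c["fy"],1])
    return o+d*(z-o[2])/d[2]
def proj(c,X):
    p=c["R"]@np.array(X)+c["t"]; return np.array([c["fx"]*p[0]/p[2]+c["cx"],c["fy"]*p[1]/p[2]+c["cy"]])
E
python3 - <<'E'
from h import *
import pickle
s=get_state(); print(s)
for n in ("scene","top"):
    c=cam(n); print(n,c["fx"],-c["R"].T@c["t"]); pickle.dump(c,open(n+".pkl","wb"))
    cv2.imwrite(f"pics/{n}0.png",cv2.resize(c["image"],(796,597),interpolation=cv2.INTER_CUBIC) )
E
```

```text
{'time': 0.0, 'qpos': array([-1.30499686e+00,  2.87196020e-01,  1.57817784e+00, -5.48948554e-06,
        1.27860831e+00, -1.50038709e-01]), 'dq': array([ 0.00169248, -0.00120573,  0.00175398, -0.00012109, -0.00059373,
       -0.0005381 ]), 'joint_efforts': array([ 1.29592217e-04, -4.05975509e+01, -2.92626160e+01, -1.59426963e-04,
        5.80521708e-03, -1.12539541e-05]), 'eef_pos': array([ 0.27250637, -0.61686269,  0.24392645]), 'tcp_rot': array([ 9.78461721e-01,  2.06424883e-01, -7.17374208e-05, -1.19260385e-03]), 'contact_force': array([0.24567104, 0.60694048, 0.45733148]), 'wrist_torque': array([-0.00189636,  0.0084519 ,  0.00205369]), 'finger_force': 0.0, 'opening': 0.9992794054948169}
scene 368.3394351509708 [-0.29031275  0.37155519  0.49752937]
top 361.1070429512127 [0.28177716 0.00804966 0.98472653]
```

View pics/top0.png

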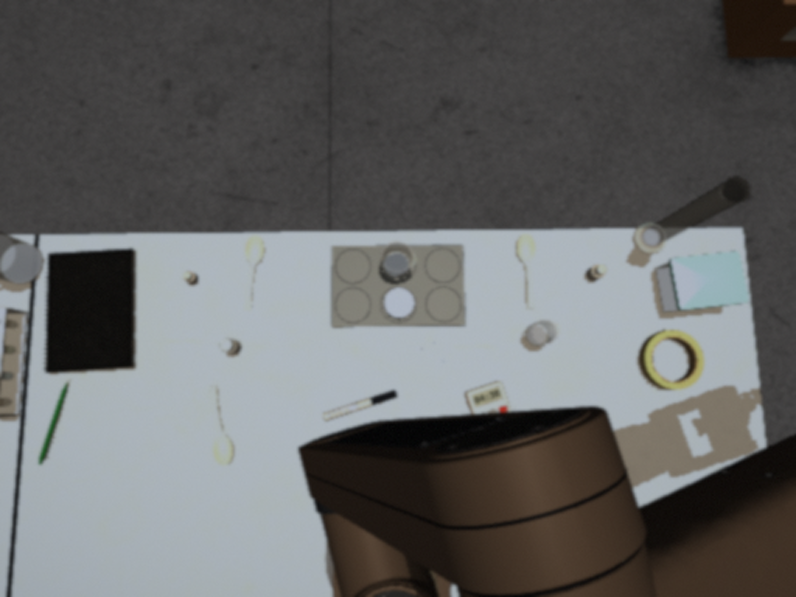

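View pics/scene0.png

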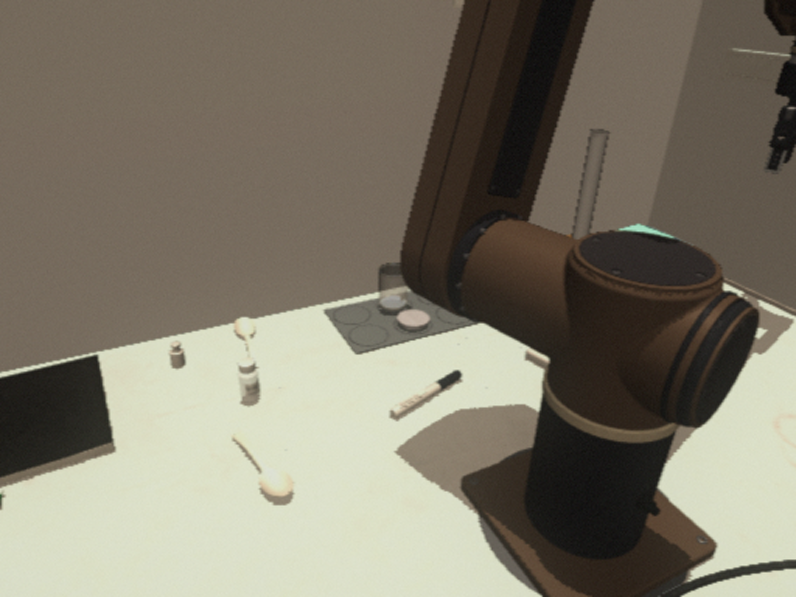

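The top view shows the board at (331–465, 244–327), with the big beaker in the far circle (397,262) and the pan in the near one (399,303). A weight stands at (190,278), the vial at (230,346), the other weight at (597,271) and the small beaker at (540,334). The spoons lie at x≈255 and 527.

Run:
```python
from h import *
import pickle
c=pickle.load(open("top.pkl","rb")); im=c["image"]; k=512/796
hsv=cv2.cvtColor(im,cv2.COLOR_BGR2HSV)
# board: largest mid-grey blob
g=cv2.cvtColor(im,cv2.COLOR_BGR2GRAY)
m=np.zeros_like(g); x0,x1,y0,y1=205,308,152,216
m[y0:y1,x0:x1]=(g[y0:y1,x0:x1]<165)*255
n=max(cv2.findContours(m,0,2)[0],key=cv2.contourArea)
r=cv2.minAreaRect(n); b=cv2.boxPoints(r)
P=np.array([ray(c,u,v,.004) for u,v in b]); print("board",r,P[:,:2].round(4).tolist(),"ctr",P.mean(0).round(4))
print("sides",[np.linalg.norm(P[i]-P[i-1]).round(4) for i in range(4)])
print("pan",ray(c,399*k,303*k,.012).round(3),"bigb",ray(c,397*k,264*k,.035).round(3))
def bp(u,v,z): return ray(c,u*k,v*k,z).round(3)
print("wL",bp(190,278,.03),"vial",bp(230,346,.05),"wR",bp(597,271,.03),"sb",bp(540,334,.03),"spoonL",bp(255,270,.005),"spoonR",bp(527,270,.005))
tiles=[]
for u,v in [(190,278),(230,346),(597,271),(540,334)]:
    u=int(u*k);v=int(v*k); tiles.append(cv2.resize(im[v-20:v+20,u-20:u+20],(400,300) if 0 else (300,300),interpolation=cv2.INTER_CUBIC))
cv2.imwrite("pics/tiles.png",np.vstack([np.hstack(tiles[:2]),np.hstack(tiles[2:])]))
```

```text
board ((255.30213928222656, 182.76231384277344), (55.55375671386719, 87.25237274169922), 89.25594329833984) [[0.5372, 0.1058], [0.5381, -0.1377], [0.3821, -0.1348], [0.3818, 0.1034]] ctr [ 0.4598 -0.0158  0.004 ]
sides [np.float64(0.1554), np.float64(0.2435), np.float64(0.156), np.float64(0.2381)]
pan [ 0.424 -0.019  0.012] bigb [ 0.489 -0.016  0.035]
wL [0.469 0.341 0.03 ] vial [0.349 0.264 0.05 ] wR [ 0.474 -0.364  0.03 ] sb [ 0.365 -0.259  0.03 ] spoonL [0.487 0.236 0.005] spoonR [ 0.482 -0.248  0.005]
```

View pics/tiles.png

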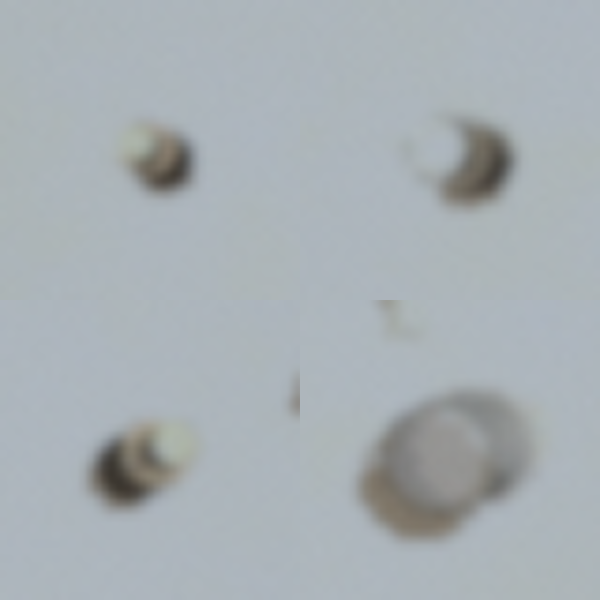

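The right weight looks larger than the left one. Board centre and object positions match the given sizes (board with its shadow edge is about 8 mm too wide, so I'll refine from the wrist camera). I start with the large weight.

```bash
cat >> h.py <<'E'
def go(x,y,z,yaw=None,s=None):
    s=s or get_state(); R=Ro.from_quat(s["tcp_rot"]); d=R.inv().apply(np.array([x,y,z])-s["eef_pos"])*1000
    X=R.as_matrix()[:,0]; y0=np.arctan2(X[1],X[0]); a=np.zeros(3)
    if yaw is not None: a=(R.inv()*Ro.from_matrix(np.array([[np.cos(yaw),np.sin(yaw),0],[np.sin(yaw),-np.cos(yaw),0],[0,0,-1]]))).as_rotvec()
    print("at",np.round(s["eef_pos"],4),"yaw",y0.round(3),"q",s["qpos"].round(2),"t",round(s["time"],1),"-> shift",d.round(1),"turn",a.round(3))
E
python3 -c "
from h import *
go(.474,-.40,.22)
c=cam('wrist');print(np.round(c['tool_from_camera'],3).tolist(),c['fx'],c['cx'],c['cy'])"
```

```text
at [ 0.2725 -0.6169  0.2441] yaw 0.416 q [-1.31  0.29  1.58  0.    1.28 -0.15] t 0.1 -> shift [ 271.9 -117.    24.4] turn [0. 0. 0.]
[[0.0, -0.966, -0.26, 0.065], [1.0, 0.0, 0.0, 0.001], [-0.0, -0.26, 0.966, -0.129], [0.0, 0.0, 0.0, 1.0]] 287.225919175189 255.43237888913714 192.35620880301323
```

```bash
python3 -m jog '[[0,40,-18,4,0,0,0],[0,80,-35,8,0,0,0],[0,125,-55,12,0,0,0],[0,175,-75,16,0,0,0],[0,220,-95,20,0,0,0],[0,250,-110,24,0,0,0],[0,250,-140,24,0,0,0],[0,250,-140,24,0,0,0],[0,250,-140,24,0,0,0]]' 60
python3 - <<'E'
from h import *
go(.474,-.364,.1)
c=cam("wrist"); cv2.imwrite("pics/w1.png",c["image"]); print("pred",proj(c,[.474,-.364,.03]))
import pickle; pickle.dump(c,open("w1.pkl","wb"))
E
```

```text
time: 1.05
eef_pos: [0.4449, -0.388, 0.2212]
tcp_rot: [0.978, 0.207, -0.0, 0.0]
contact_force: [0.9, 0.5, 0.7]
opening: 1.002
finger_force: 0.0
at [ 0.4449 -0.388   0.2212] yaw 0.417 q [-0.89  0.12  1.81 -0.    1.21  0.27] t 1.1 -> shift [ 36.4 -10.2 121.2] turn [0. 0. 0.]
pred [245.50509904 141.95373069]
```

View pics/w1.png

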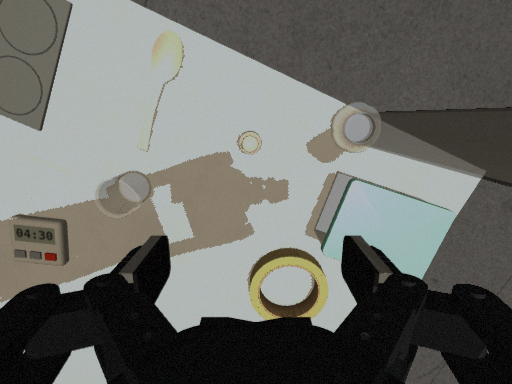

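The wrist view shows the large weight at (250,142), with its outline about 24 px, which fits 25 mm. The small beaker's base is at (134,187), the right spoon spans (145,150)–(168,50), and the board corner is at upper left.

Run:
```python
from h import *
import pickle
c=pickle.load(open("w1.pkl","rb")); im=c["image"]
hsv=cv2.cvtColor(im,cv2.COLOR_BGR2HSV)
x0,y0=225,120
p=hsv[y0:168,x0:278]
m=((p[...,1]>45)).astype(np.uint8)*255
m=cv2.morphologyEx(m,cv2.MORPH_CLOSE,np.ones((3,3)))
n=max((q for q in cv2.findContours(m,0,2)[0]),key=cv2.contourArea)
(u,v),r=cv2.minEnclosingCircle(n);b=cv2.boundingRect(n);print(u+x0,v+y0,r,b)
P=ray(c,u+x0,v+y0,.025);print(P.round(4)); go(P[0],P[1],.017)
for uv in [(134,187)]: print("beaker base",ray(c,*uv,.003).round(3),"rim",ray(c,117,197,.058).round(3))
```

```text
248.79365158081055 141.81746101379395 11.932968139648438 (12, 11, 24, 23)
[ 0.4752 -0.3673  0.025 ]
at [ 0.4449 -0.3889  0.2215] yaw 0.416 q [-0.89  0.12  1.81 -0.    1.21  0.27] t 1.1 -> shift [ 36.4  -7.7 204.5] turn [0. 0. 0.]
beaker base [ 0.364 -0.259  0.003] rim [ 0.369 -0.263  0.058]
```

```bash
python3 -m jog '[[0.4,36,-8,40,0,0,0],[0.4,36,-8,85,0,0,0],[0.4,36,-8,125,0,0,0],[0.4,36,-8,160,0,0,0],[0.4,36,-8,185,0,0,0],[0.4,36,-8,204,0,0,0],[0.4,36,-8,204,0,0,0],[0.9,36,-8,204,0,0,0],[0.9,36,-8,204,0,0,0],[0.9,36,-8,204,0,0,0],[0.9,36,-8,204,0,0,0],[0.9,36,-8,204,0,0,0]]' 60
python3 -c "
from h import *
go(.425,.065,.1)"
```

```text
time: 2.3
eef_pos: [0.4755, -0.368, 0.0192]
tcp_rot: [0.978, 0.207, 0.001, 0.002]
contact_force: [0.3, -2.2, 4.6]
opening: 0.263
finger_force: 59.3
at [ 0.4755 -0.368   0.0192] yaw 0.416 q [-0.83  0.41  1.88 -0.    0.85  0.33] t 2.3 -> shift [ 128.9 -416.1  -82.4] turn [0. 0. 0.]
```

```bash
python3 -m jog '[[0.9,0,0,-25,0,0,0],[0.9,0,0,-60,0,0,0],[0.9,0,0,-105,0,0,0],[0.9,10,-25,-145,0,0,0],[0.9,25,-70,-170,0,0,0],[0.9,42,-115,-180,0,0,0],[0.9,59,-160,-180,0,0,0],[0.9,76,-205,-180,0,0,0],[0.9,93,-250,-180,0,0,0],[0.9,110,-290,-180,0,0,0],[0.9,125,-324,-180,0,0,0],[0.9,125,-324,-180,0,0,0]]'
python3 -m jog '[[0.9,0,0,0,0,0,0],[0.9,0,0,0,0,0,0]]'
python3 - <<'E'
from h import *
go(.425,.065,.1)
c=cam("wrist"); cv2.imwrite("pics/w2.png",c["image"]); 
import pickle; pickle.dump(c,open("w2.pkl","wb"))
E
```

```text
time: 3.5
eef_pos: [0.4564, -0.0154, 0.1964]
tcp_rot: [0.978, 0.209, -0.001, -0.001]
contact_force: [0.5, -0.3, -2.2]
opening: 0.267
finger_force: 59.3
time: 3.7
eef_pos: [0.4577, -0.0201, 0.197]
tcp_rot: [0.979, 0.206, -0.0, -0.0]
contact_force: [-0.3, -0.4, -1.2]
opening: 0.263
finger_force: 59.3
at [ 0.4577 -0.0201  0.197 ] yaw 0.415 q [-0.27 -0.16  2.14 -0.    1.16  0.89] t 3.7 -> shift [  4.4 -91.   97.1] turn [0. 0. 0.]
```

View pics/w2.png

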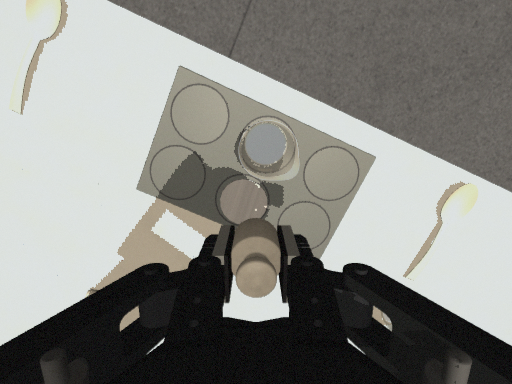

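The wrist view shows the board with corners at (180,66), (137,187) and (375,155). Circle centres are at (200,113) and (178,172) on the left, and (331,173) and (303,225) on the right. The pan is at (243,200), and the weight is held firmly.

Run:
```python
from h import *
import pickle
c=pickle.load(open("w2.pkl","rb"))
uv=[(180,66),(137,187),(375,155),(200,113),(178,172),(331,173),(303,225)]
B=np.array([(73,118),(-73,118),(73,-118),(35,80),(-35,80),(35,-80),(-35,-80)])/1000
W=np.array([ray(c,*p,.004)[:2] for p in uv])
Bm,Wm=B.mean(0),W.mean(0); H=(B-Bm).T@(W-Wm); a=np.arctan2(H[0,1]-H[1,0],H[0,0]+H[1,1])
R=np.array([[np.cos(a),-np.sin(a)],[np.sin(a),np.cos(a)]]); o=Wm-R@Bm
print("angle",a,"o",o,"res mm",((B@R.T+o-W)*1000).round(1).tolist())
np.savez("board.npz",R=R,o=o)
for n,q in dict(NL=(-35,80),FL=(35,80),N=(-35,0),F=(35,0),NR=(-35,-80),FR=(35,-80)).items(): print(n,(R@(np.array(q)/1000)+o).round(4))
print("pan",ray(c,243,200,.012)[:2].round(4),"bb base",ray(c,266,144,.006)[:2].round(4))
P=R@[-.035,.08]+o; go(P[0],P[1],.03)
```

```text
angle -0.002787975479252514 o [ 0.45938955 -0.01887074] res mm [[2.0, 2.0], [-2.1, 1.2], [0.2, -2.6], [-0.6, -0.1], [0.1, 0.4], [0.4, 0.0], [0.0, -0.9]]
NL [0.4246 0.0612]
FL [0.4946 0.061 ]
N [ 0.4244 -0.0188]
F [ 0.4944 -0.019 ]
NR [ 0.4242 -0.0988]
FR [ 0.4942 -0.099 ]
pan [ 0.4262 -0.0193] bb base [ 0.4939 -0.0176]
at [ 0.4579 -0.0204  0.1971] yaw 0.415 q [-0.27 -0.16  2.14 -0.    1.16  0.89] t 3.8 -> shift [  2.5 -88.1 167.1] turn [0. 0. 0.]
```

```bash
python3 -m jog '[[0.9,1,-40,10,0,0,0],[0.9,2,-80,30,0,0,0],[0.9,2,-88,70,0,0,0],[0.9,2,-88,110,0,0,0],[0.9,2,-88,140,0,0,0],[0.9,2,-88,160,0,0,0],[0.9,2,-88,168,0,0,0],[0.9,2,-88,168,0,0,0],[0.9,2,-88,168,0,0,0]]'
python3 -c "
from h import *
go(.4246,.0612,.0235)"
```

```text
time: 4.65
eef_pos: [0.4254, 0.0611, 0.0303]
tcp_rot: [0.979, 0.206, 0.001, 0.0]
contact_force: [0.7, -0.1, -2.2]
opening: 0.264
finger_force: 59.5
at [0.4254 0.0611 0.0303] yaw 0.415 q [-0.09  0.06  2.29  0.    0.79  1.06] t 4.7 -> shift [-0.7 -0.5  6.8] turn [0. 0. 0.]
```

```bash
python3 -m jog '[[0.9,-1,0,3,0,0,0],[0.9,-1,0,6,0,0,0],[0.9,-1,0,7,0,0,0],[0.9,-1,0,7,0,0,0],[0.5,-1,0,6,0,0,0],[0.5,-1,0,6,0,0,0],[0.5,-1,0,6,0,0,0],[0.5,-1,0,-20,0,0,0],[0.5,-1,0,-60,0,0,0],[0.5,-1,0,-105,0,0,0],[0.5,-1,0,-150,0,0,0],[0.5,-1,0,-170,0,0,0]]'
python3 - <<'E'
from h import *
go(.349,.264,.2)
c=cam("wrist"); cv2.imwrite("pics/w3.png",c["image"]); 
import pickle; pickle.dump(c,open("w3.pkl","wb"))
E
```

```text
time: 5.85
eef_pos: [0.4254, 0.0611, 0.2042]
tcp_rot: [0.978, 0.206, 0.004, 0.001]
contact_force: [-0.4, 0.2, 0.6]
opening: 0.501
finger_force: 0.0
at [0.4254 0.0611 0.2042] yaw 0.416 q [-0.09 -0.25  2.2   0.    1.19  1.06] t 5.8 -> shift [  12.1 -216.4    3.5] turn [0. 0. 0.]
```

View pics/w3.png

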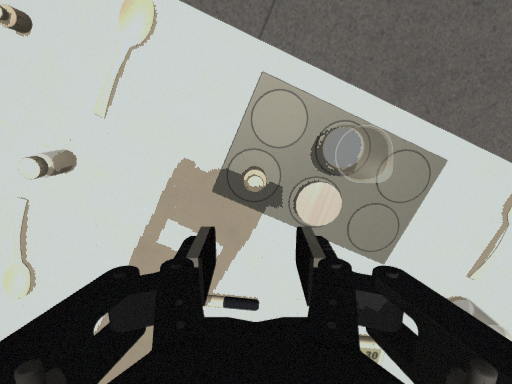

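The large weight stands upright in the near-left circle: the weight is at (254,180) and the circle at (254,176). The vial lies to the left with its cap at (33,168), and the small weight is at (15,18).

Run:
```python
from h import *
import pickle
c=pickle.load(open("w3.pkl","rb"))
print("LW",ray(c,255,182,.03).round(3),"vial cap",ray(c,33,168,.059).round(4),"vial base",ray(c,66,159,.0).round(3),"sw",ray(c,18,19,.015).round(3), "spoonL",ray(c,100,115,.003).round(3),ray(c,135,15,.006).round(3))
P=ray(c,33,168,.059); go(P[0]-.01,P[1],.2)
```

```text
LW [0.422 0.059 0.03 ] vial cap [0.3547 0.2626 0.059 ] vial base [0.353 0.268 0.   ] sw [0.476 0.338 0.015] spoonL [0.417 0.244 0.003] [0.527 0.238 0.006]
at [0.4266 0.0611 0.2063] yaw 0.416 q [-0.09 -0.25  2.19  0.    1.19  1.06] t 5.9 -> shift [   6.5 -217.5    5.1] turn [0. 0. 0.]
```

```bash
python3 -m jog '[[0.4,1,-45,2,0,0,0],[0.4,3,-95,4,0,0,0],[0.4,4,-145,5,0,0,0],[0.4,6,-190,5,0,0,0],[0.4,8,-217,5,0,0,0],[0.4,8,-217,5,0,0,0],[0.4,8,-217,5,0,0,0],[0.4,8,-217,5,0,0,0]]'
python3 - <<'E'
from h import *
go(.354,.264,.03)
c=cam("wrist"); print("pred",proj(c,[.354,.264,.059]),proj(c,[.354,.264,0])); cv2.imwrite("pics/w4.png",c["image"]); 
import pickle; pickle.dump(c,open("w4.pkl","wb"))
E
```

```text
time: 6.7
eef_pos: [0.3431, 0.2623, 0.1938]
tcp_rot: [0.979, 0.206, -0.0, 0.0]
contact_force: [-0.0, -0.1, -0.4]
opening: 0.601
finger_force: 0.0
at [0.3431 0.2623 0.1938] yaw 0.415 q [ 0.42 -0.22  2.2  -0.    1.17  1.57] t 6.7 -> shift [ 10.8   2.8 163.8] turn [0. 0. 0.]
pred [257.63101941 175.13860562] [257.22003691 164.58834154]
```

View pics/w4.png

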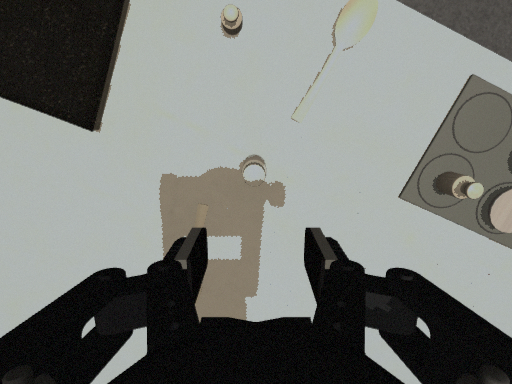

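The cap is at (255,173), about 3 px from the prediction. The small weight is at (232,18), and the large weight is at (460,186) on the board.

```bash
python3 -m jog '[[0.4,12,1,30,0,0,0],[0.4,12,1,70,0,0,0],[0.4,12,1,110,0,0,0],[0.4,12,1,140,0,0,0],[0.4,12,1,158,0,0,0],[0.4,12,1,164,0,0,0],[0.4,12,1,164,0,0,0],[0.9,12,1,164,0,0,0],[0.9,12,1,164,0,0,0],[0.9,12,1,164,0,0,0],[0.9,12,1,164,0,0,0],[0.9,12,1,164,0,0,0]]' 40
python3 -c "
from h import *
go(.4946,.061,.15)"
```

```text
time: 7.95
eef_pos: [0.3558, 0.2674, 0.0319]
tcp_rot: [0.978, 0.207, 0.002, -0.0]
contact_force: [0.1, -1.4, 6.3]
opening: 0.281
finger_force: 39.4
at [0.3558 0.2674 0.0319] yaw 0.416 q [ 0.42  0.08  2.26 -0.    0.79  1.57] t 8.0 -> shift [  43.8  245.  -117.9] turn [0. 0. 0.]
```

```bash
python3 -m jog '[[0.9,0,0,-30,0,0,0],[0.9,0,0,-75,0,0,0],[0.9,8,45,-100,0,0,0],[0.9,17,92,-100,0,0,0],[0.9,26,140,-100,0,0,0],[0.9,34,186,-100,0,0,0],[0.9,42,230,-100,0,0,0],[0.9,44,245,-90,0,0,0],[0.9,44,245,-60,0,0,0],[0.9,44,245,-30,0,0,0],[0.9,44,245,-12,0,0,0],[0.9,44,245,-12,0,0,0]]'
python3 -m jog '[[0.9,0,0,0,0,0,0]]'
python3 -c "
from h import *
go(.4946,.061,.0362)"
```

```text
time: 9.15
eef_pos: [0.4901, 0.0613, 0.0388]
tcp_rot: [0.978, 0.207, -0.004, -0.001]
contact_force: [-0.9, 1.1, -0.4]
opening: 0.278
finger_force: 39.4
time: 9.25
eef_pos: [0.4931, 0.061, 0.0421]
tcp_rot: [0.978, 0.207, -0.001, -0.0]
contact_force: [-0.8, -0.6, -0.5]
opening: 0.28
finger_force: 39.4
at [0.4931 0.061  0.0421] yaw 0.416 q [-0.08  0.17  2.13  0.    0.84  1.07] t 9.2 -> shift [1.4 0.6 5.9] turn [0. 0. 0.]
```

```bash
python3 -m jog '[[0.9,1,0,3,0,0,0],[0.9,1,0,6,0,0,0],[0.9,1,0,6,0,0,0],[0.9,1,0,6,0,0,0],[0.5,1,0,6,0,0,0],[0.5,1,0,6,0,0,0],[0.5,1,0,6,0,0,0],[0.5,1,0,-20,0,0,0],[0.5,1,0,-60,0,0,0],[0.5,1,0,-105,0,0,0],[0.5,15,-45,-130,0,0,0],[0.5,29,-90,-150,0,0,0]]'
python3 -m jog '[[0.5,14,-45,-5,0,0,0],[0.5,28,-90,-5,0,0,0],[0.5,42,-135,-5,0,0,0],[0.5,56,-175,-5,0,0,0],[0.5,56,-175,-5,0,0,0],[0.5,56,-175,-5,0,0,0],[0.5,56,-175,-5,0,0,0]]'
python3 - <<'E'
from h import *
import pickle
c=pickle.load(open("w4.pkl","rb")); print("w4 sw",ray(c,232,19,.02).round(4))
go(.472,.34,.017)
c=cam("wrist"); print("pred",proj(c,[.472,.34,.02])); cv2.imwrite("pics/w5.png",c["image"]); 
pickle.dump(c,open("w5.pkl","wb"))
E
```

```text
time: 10.45
eef_pos: [0.4853, 0.1506, 0.1934]
tcp_rot: [0.979, 0.205, 0.002, 0.0]
contact_force: [1.2, -0.2, 0.3]
opening: 0.5
finger_force: 0.0
time: 11.15
eef_pos: [0.4648, 0.3324, 0.1952]
tcp_rot: [0.979, 0.206, -0.0, 0.0]
contact_force: [0.5, -1.2, -0.5]
opening: 0.498
finger_force: 0.0
w4 sw [0.4735 0.3429 0.02  ]
at [0.4648 0.3324 0.1952] yaw 0.415 q [ 0.44  0.11  1.88 -0.    1.16  1.6 ] t 11.2 -> shift [  9.8  -4.2 178.2] turn [0. 0. 0.]
pred [250.85925051 168.38286431]
```

View pics/w5.png

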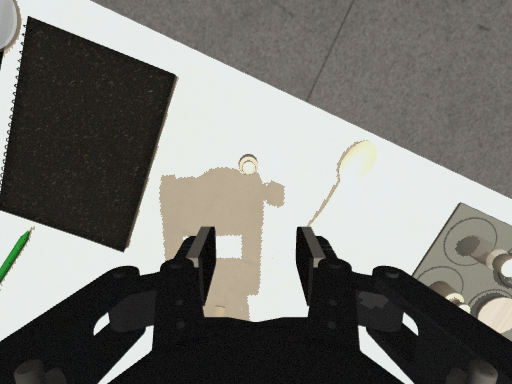

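The small weight is at (249,164), and the left spoon's handle end is at (310,225), clear of the fingers.

```bash
python3 -m jog '[[0.55,14,-6,40,0,0,0],[0.55,14,-6,85,0,0,0],[0.55,14,-6,125,0,0,0],[0.55,14,-6,155,0,0,0],[0.55,14,-6,173,0,0,0],[0.55,14,-6,180,0,0,0],[0.55,14,-6,180,0,0,0],[0.95,14,-6,180,0,0,0],[0.95,14,-6,180,0,0,0],[0.95,14,-6,180,0,0,0],[0.95,14,-6,180,0,0,0],[0.95,14,-6,180,0,0,0]]' 40
python3 -c "
from h import *
go(.425,-.019,.15)"
```

```text
time: 12.4
eef_pos: [0.4765, 0.3447, 0.0173]
tcp_rot: [0.978, 0.207, 0.002, -0.0]
contact_force: [0.6, -1.9, 6.3]
opening: 0.216
finger_force: 39.6
at [0.4765 0.3447 0.0173] yaw 0.416 q [ 0.45  0.39  1.92 -0.    0.84  1.61] t 12.4 -> shift [-193.8  311.9 -133.2] turn [0. 0. 0.]
```

```bash
python3 -m jog '[[0.95,0,0,-30,0,0,0],[0.95,0,0,-75,0,0,0],[0.95,-20,32,-120,0,0,0],[0.95,-46,74,-135,0,0,0],[0.95,-72,115,-135,0,0,0],[0.95,-98,157,-135,0,0,0],[0.95,-124,199,-135,0,0,0],[0.95,-150,241,-135,0,0,0],[0.95,-175,282,-135,0,0,0],[0.95,-194,312,-135,0,0,0],[0.95,-194,312,-135,0,0,0],[0.95,-194,312,-135,0,0,0]]'
python3 - <<'E'
from h import *
import pickle
c=cam("wrist"); go(.425,-.019,.045); print(proj(c,[.425,-.019,.016]),proj(c,[.4244,-.0188,.004]))
cv2.imwrite("pics/w6.png",c["image"]); pickle.dump(c,open("w6.pkl","wb"))
E
```

```text
time: 13.6
eef_pos: [0.4232, -0.0199, 0.1501]
tcp_rot: [0.979, 0.205, -0.0, -0.0]
contact_force: [-0.4, 0.8, -1.0]
opening: 0.213
finger_force: 39.5
at [ 0.4234 -0.0191  0.1501] yaw 0.415 q [-0.29 -0.19  2.25  0.    1.08  0.87] t 13.7 -> shift [  1.6   0.7 105.1] turn [0. 0. 0.]
[254.69957396 184.3666864 ] [254.30843715 181.98138097]
```

View pics/w6.png

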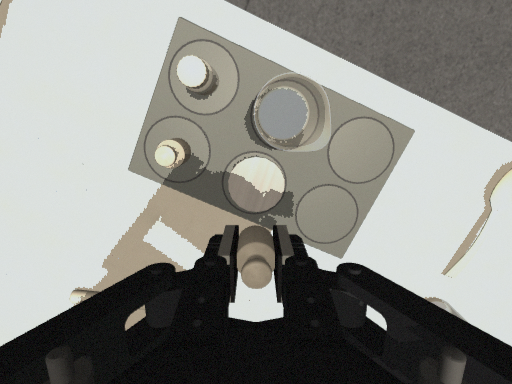

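The pan at (254,183) matches the predicted position. The vial and the large weight stand centred in their circles.

```bash
python3 -m jog '[[0.95,1,1,25,0,0,0],[0.95,1,1,60,0,0,0],[0.95,1,1,90,0,0,0],[0.95,1,1,105,0,0,0],[0.95,1,1,110,0,0,0],[0.95,1,1,110,0,0,0],[0.95,1,1,110,0,0,0]]'
python3 -c "
from h import *
go(.425,-.019,.0335)"
```

```text
time: 14.35
eef_pos: [0.426, -0.0195, 0.0414]
tcp_rot: [0.978, 0.207, 0.001, 0.0]
contact_force: [0.3, 0.4, -1.3]
opening: 0.212
finger_force: 39.5
at [ 0.426  -0.0195  0.0414] yaw 0.417 q [-0.28  0.02  2.3   0.    0.82  0.87] t 14.3 -> shift [-0.7 -0.9  7.9] turn [0. 0. 0.]
```

```bash
python3 -m jog '[[0.95,-1,-1,4,0,0,0],[0.95,-1,-1,7,0,0,0],[0.95,-1,-1,8,0,0,0],[0.95,-1,-1,8,0,0,0],[0.6,-1,-1,8,0,0,0],[0.6,-1,-1,8,0,0,0],[0.6,-1,-1,8,0,0,0],[0.6,-1,-1,-15,0,0,0],[0.6,-1,-1,-55,0,0,0],[0.6,-1,-1,-100,0,0,0],[0.6,-1,-1,-145,0,0,0],[0.6,-1,-1,-165,0,0,0]]'
python3 -m jog '[[0.4,-30,40,-10,0,0,0],[0.3,-60,80,-10,0,0,0],[0.2,-90,118,-10,0,0,0],[0.2,-120,155,-10,0,0,0],[0.2,-138,180,-10,0,0,0],[0.2,-138,180,-10,0,0,0],[0.2,-138,180,-10,0,0,0],[0.2,-138,180,-10,0,0,0]]'
python3 - <<'E'
from h import *
import pickle
c=cam("wrist"); go(.366,-.261,.045,s=None); print(proj(c,[.366,-.261,0]),proj(c,[.366,-.261,.058]))
cv2.imwrite("pics/w7.png",cv2.resize(c["image"][60:300,110:430],(800,600),interpolation=cv2.INTER_CUBIC)); pickle.dump(c,open("w7.pkl","wb"))
E
```

```text
time: 15.55
eef_pos: [0.4257, -0.02, 0.2104]
tcp_rot: [0.978, 0.206, 0.004, 0.002]
contact_force: [1.8, 0.2, 0.0]
opening: 0.402
finger_force: 0.0
time: 16.35
eef_pos: [0.3703, -0.239, 0.2152]
tcp_rot: [0.978, 0.207, -0.0, -0.0]
contact_force: [-0.5, -0.5, -0.8]
opening: 0.8
finger_force: 0.0
at [ 0.3704 -0.2388  0.2153] yaw 0.417 q [-0.8  -0.23  2.16  0.    1.21  0.35] t 16.4 -> shift [-13.   18.6 170.2] turn [0. 0. 0.]
[269.99918907 180.76388254] [272.71584587 193.17590793]
```

View pics/w7.png

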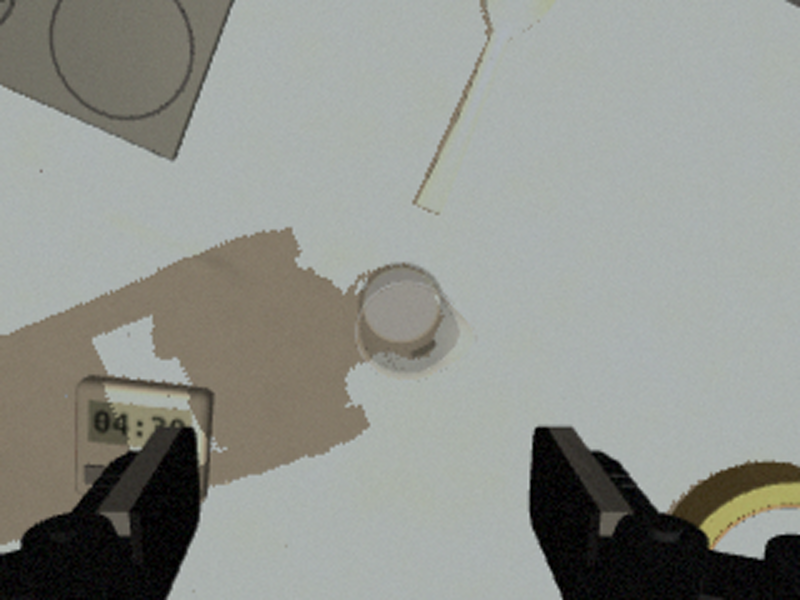

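The beaker's base is at (270,184). The spout seems to point right and down, so I'm zooming in with more contrast to confirm.

Run:
```python
from h import *
import pickle
c=pickle.load(open("w7.pkl","rb")); im=c["image"][150:225,230:330]
l=cv2.resize(im,(800,600),interpolation=cv2.INTER_CUBIC)
g=cv2.createCLAHE(6,(3,3)).apply(cv2.cvtColor(l,cv2.COLOR_BGR2GRAY))
P=ray(c,270,184.4,.002); print(P.round(4))
for z,r in((.002,.018),(.058,.0215)):
    for a in np.arange(0,6.28,.4):
        p=(proj(c,[P[0]+r*np.cos(a),P[1]+r*np.sin(a),z])-[230,150])*8; cv2.circle(g,tuple(int(q) for q in p),2,255,-1)
cv2.imwrite("pics/w7z.png",g)
```

```text
[ 0.3622 -0.2626  0.002 ]
```

View pics/w7z.png

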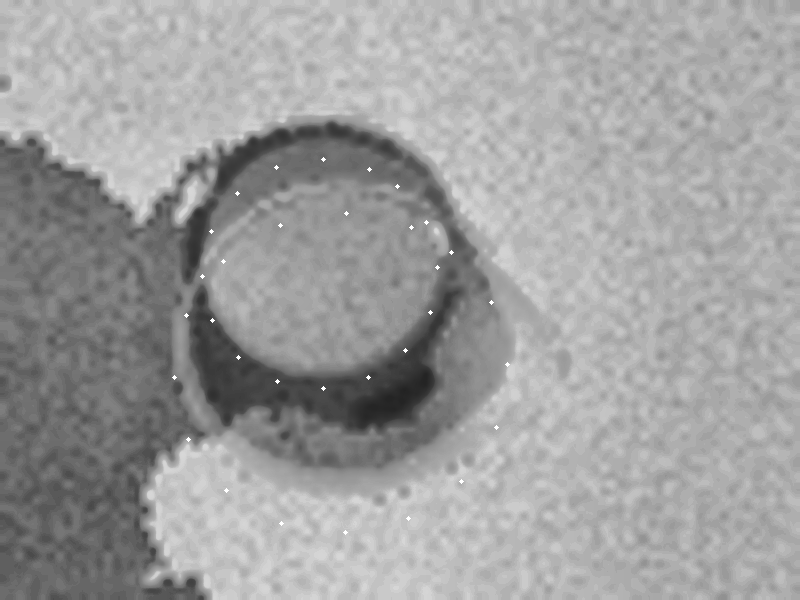

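Enhanced, the base outline is centred at about (270,182) and the rim at about (273,190). The faint spout tip is 27 mm to the image right, about along tool y. So I'll turn the tool a quarter turn to grip across it.

Run:
```python
from h import *
import pickle
c=pickle.load(open("w7.pkl","rb"))
a=ray(c,270,181.9,0);b=ray(c,273.1,190.3,.058);print(a.round(4),b.round(4)); t=ray(c,230+562/8,150+345/8,.056);print("spout dir",(t-b).round(4), "spoon end",ray(c,282,145,.003).round(4))
m=(a+b)/2; go(m[0],m[1],.19,1.9)
```

```text
[ 0.3647 -0.2616  0.    ] [ 0.3689 -0.2601  0.058 ]
spout dir [ 0.0082 -0.0274 -0.002 ] spoon end [ 0.4115 -0.2555  0.003 ]
at [ 0.3704 -0.2388  0.2153] yaw 0.417 q [-0.8  -0.23  2.16  0.    1.21  0.35] t 16.4 -> shift [-12.2  18.7  25.2] turn [-0.    -0.    -1.483]
```

```bash
python3 -m jog '[[0.2,-3,5,6,0,0,-0.14],[0.2,-6,10,12,0,0,-0.28],[0.2,-12,19,18,0,0,-0.42],[0.2,-12,19,25,0,0,-0.56],[0.2,-12,19,25,0,0,-0.70],[0.2,-12,19,25,0,0,-0.84],[0.2,-12,19,25,0,0,-0.98],[0.2,-12,19,25,0,0,-1.12],[0.2,-12,19,25,0,0,-1.26],[0.2,-12,19,25,0,0,-1.40],[0.2,-12,19,25,0,0,-1.45],[0.2,-12,19,25,0,0,-1.45]]'
python3 -m jog '[[0.2,0,0,0,0,0,0]]'
python3 - <<'E'
from h import *
import pickle
c=cam("wrist"); P=[.367,-.261]; go(*P,.04,1.865); 
im=c["image"]; q=proj(c,P+[.03]).astype(int); print(q)
x0,y0=q[0]-50,q[1]-38; l=cv2.resize(im[y0:y0+75,x0:x0+100],(800,600),interpolation=cv2.INTER_CUBIC)
g=cv2.createCLAHE(4,(3,3)).apply(cv2.cvtColor(l,cv2.COLOR_BGR2GRAY))
print("crop px of base, rim",[((proj(c,P+[z])-[x0,y0])*8).round() for z in (0,.058)], "crop origin",x0,y0)
cv2.imwrite("pics/w8.png",g); pickle.dump(c,open("w8.pkl","wb"))
E
```

```text
time: 17.6
eef_pos: [0.3674, -0.2609, 0.1905]
tcp_rot: [0.595, 0.804, 0.0, -0.0]
contact_force: [0.6, -0.2, -0.4]
opening: 0.8
finger_force: 0.0
time: 17.7
eef_pos: [0.3673, -0.2613, 0.1905]
tcp_rot: [0.595, 0.803, 0.0, 0.0]
contact_force: [-0.3, -0.1, -0.4]
opening: 0.802
finger_force: 0.0
at [ 0.3672 -0.2614  0.1905] yaw 1.866 q [-0.84 -0.17  2.16  0.    1.15 -1.14] t 17.8 -> shift [ 5.000e-01 -1.000e-01  1.505e+02] turn [0.    0.    0.001]
[255 179]
crop px of base, rim [array([406., 265.]), array([407., 363.])] crop origin 205 141
```

View pics/w8.png

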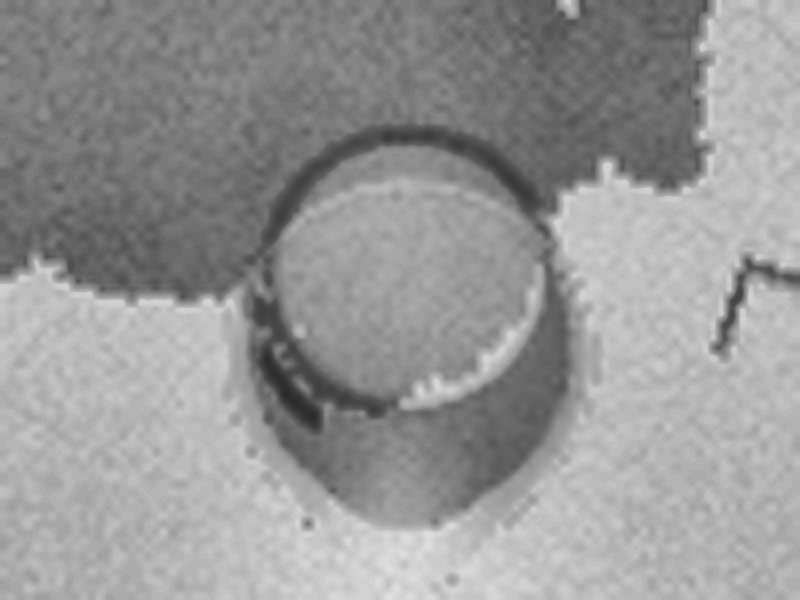

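The beaker is symmetric at crop column 408 with its spout straight down the image, so the jaws are square across it. The spoon end is at crop (740,270), below fingertip height. Gripping now.

```bash
python3 -m jog '[[0.25,0,0,35,0,0,0],[0.25,0,0,80,0,0,0],[0.25,0,0,115,0,0,0],[0.25,0,0,138,0,0,0],[0.25,0,0,149,0,0,0],[0.25,0,0,149,0,0,0],[0.6,0,0,149,0,0,0],[0.8,0,0,149,0,0,0],[0.8,0,0,149,0,0,0],[0.8,0,0,149,0,0,0],[0.8,0,0,149,0,0,0],[0.8,0,0,149,0,0,0]]' 30
python3 -c "
from h import *
go(.4942,-.099,.15)"
```

```text
time: 18.95
eef_pos: [0.368, -0.2632, 0.0432]
tcp_rot: [0.596, 0.803, -0.0, 0.002]
contact_force: [0.4, 0.4, 6.7]
opening: 0.474
finger_force: 30.6
at [ 0.368  -0.2632  0.0432] yaw 1.866 q [-0.85  0.08  2.24  0.    0.82 -1.14] t 18.9 -> shift [ 120.1  168.6 -106.9] turn [0. 0. 0.]
```

```bash
python3 -m jog '[[0.8,0,0,-20,0,0,0],[0.8,0,0,-60,0,0,0],[0.8,15,21,-85,0,0,0],[0.8,40,56,-85,0,0,0],[0.8,65,91,-85,0,0,0],[0.8,90,126,-85,0,0,0],[0.8,112,157,-85,0,0,0],[0.8,121,168,-75,0,0,0],[0.8,121,168,-45,0,0,0],[0.8,121,168,-22,0,0,0],[0.8,121,168,-12,0,0,0],[0.8,121,168,-12,0,0,0]]'
python3 -m jog '[[0.8,121,0,0,0,0,0]]' >/dev/null --help 2>/dev/null; python3 -c "
from h import *
go(.4942,-.099,.0475)"
```

```text
time: 20.15
eef_pos: [0.4906, -0.0972, 0.0515]
tcp_rot: [0.596, 0.803, -0.001, -0.002]
contact_force: [-0.4, 0.1, -0.6]
opening: 0.476
finger_force: 30.6
at [ 0.4906 -0.0972  0.0515] yaw 1.865 q [-0.4   0.16  2.12 -0.    0.86 -0.69] t 20.1 -> shift [-2.7  2.9  4. ] turn [0. 0. 0.]
```

That second jog line was a stray of mine. It was refused: the time and pose are unchanged. Settling before I lower.

```bash
python3 -m jog '[[0.8,0,0,0,0,0,0],[0.8,0,0,0,0,0,0]]'; python3 -c "
from h import *
go(.4942,-.099,.0475)"
```

```text
time: 20.35
eef_pos: [0.4934, -0.0982, 0.0549]
tcp_rot: [0.596, 0.803, 0.0, 0.001]
contact_force: [-0.8, 0.4, -0.9]
opening: 0.474
finger_force: 30.6
at [ 0.4934 -0.0982  0.0549] yaw 1.865 q [-0.4   0.16  2.12 -0.    0.86 -0.69] t 20.4 -> shift [-1.   0.5  7.4] turn [0. 0. 0.]
```

```bash
python3 -m jog '[[0.8,0,0,4,0,0,0],[0.8,0,0,7,0,0,0],[0.8,0,0,7,0,0,0],[0.8,0,0,7,0,0,0],[0.35,0,0,7,0,0,0],[0.35,0,0,7,0,0,0],[0.35,0,0,7,0,0,0],[0.35,0,0,-20,0,0,0],[0.35,0,0,-60,0,0,0],[0.35,0,0,-105,0,0,0],[0.35,0,0,-150,0,0,0],[0.35,0,0,-195,0,0,0]]'
python3 -m jog '[[0.35,25,0,-20,0,0,0],[0.35,60,0,-30,0,0,0],[0.35,60,0,-30,0,0,0],[0.35,60,0,-30,0,0,0],[0.35,60,0,-30,0,0,0]]'
python3 - <<'E'
from h import *
import pickle
c=cam("wrist"); d=np.load("board.npz"); R,o=d["R"],d["o"]; im=c["image"].copy(); go(.45,-.02,.2)
for q in [(-35,80),(35,80),(-35,0),(35,0),(35,-80)]:
    p=proj(c,list(R@(np.array(q)/1000)+o)+[.004 if q!=(-35,0) else .016]); cv2.drawMarker(im,tuple(int(round(x)) for x in p),(0,0,255),0,9)
cv2.imwrite("pics/w9.png",cv2.resize(im[:270,76:436],(800,600),interpolation=cv2.INTER_CUBIC)); pickle.dump(c,open("w9.pkl","wb"))
E
```

```text
time: 21.55
eef_pos: [0.492, -0.0973, 0.25]
tcp_rot: [0.596, 0.803, -0.0, -0.0]
contact_force: [0.3, -0.8, 0.7]
opening: 0.653
finger_force: 0.0
time: 22.05
eef_pos: [0.4748, -0.0404, 0.2775]
tcp_rot: [0.596, 0.803, -0.0, -0.001]
contact_force: [-0.4, -0.2, -0.6]
opening: 0.649
finger_force: 0.0
at [ 0.4748 -0.0406  0.2774] yaw 1.865 q [-0.3  -0.19  2.01 -0.    1.32 -0.59] t 22.1 -> shift [ 26.9 -17.6  77.4] turn [0. 0. 0.]
```

View pics/w9.png

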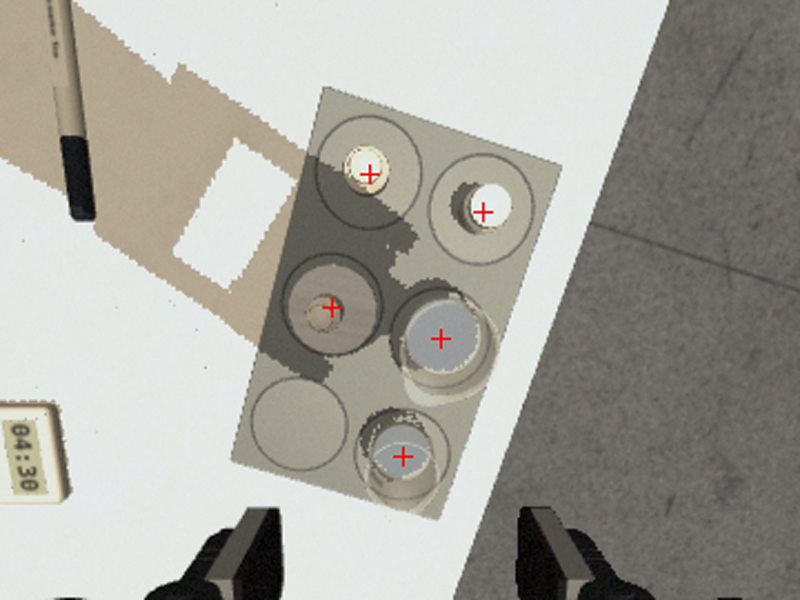

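All five items sit on their circle marks: large weight (369,172), vial (484,210), small weight on the pan (327,312), small beaker (403,453). The pan and the big beaker are still centred. I'm handing in.

```bash
python3 -c "
from plant import workorder
print(workorder.sign_off())"
```

```text
the job is handed in; nothing more can be done
None
```

The job is handed in after about 22 s of robot time: large weight left of the pan, small weight on the pan, vial left and small beaker right of the big beaker. The last picture showed all of them upright and centred; the sign-off returned no verdict.

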